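Close a glaze mill jar with a bayonet lid and hold it home

ROBOT

A 6-joint arm with a two-finger parallel gripper is mounted at the origin on the work surface. World frame = base frame: x ahead of the robot, y to its left, z up, the work surface at z = 0. Lengths are in m, angles in rad, forces in N, time in s.
With the tool pointing down it reaches from about 0.35 to 0.975 m from the base axis. Payload 4.9 kg.
Tool frame: the origin (TCP) lies midway between the tips of the shut fingers; the grasp point (between the pads) lies 19 mm behind it; z points along the fingers, y is the line along which they close (so a half turn about z gives the same grasp; the last joint's range is limited). The gripper opens to 85 mm and grips with 20 to 120 N. Pads are 22 mm wide; open, the fingers measure 114 mm over their backs; the gripper's body (76 mm by 85 mm) begins 54 mm behind the grasp point. The pads swing forward as they close: fully open they stand 13 mm farther back than shut.
Start: joints at [-0.119, 0.053, 1.613, -0, 1.476, -0.119], TCP at [0.625, 0, 0.231] pointing down, gripper open.
Joint ranges: [-3.01, 3.01], [-1.01, 2.22], [0.06, 2.58], [-1.02, 4.17], [0.09, 2.62], [-3.14, 3.14]. Speed limits (rad/s): [2.57, 2.57, 3.14, 3.14, 3.14, 3.14].

INTERFACE

Orientations are given as a rotation vector (axis times angle).
In Python, from station import ctrl gives the robot as it stands. The module is installed in compiled form; this text tells all that it offers.
- The arm moves only by the shell command python3 -m handwheel 'ROWS' [OPENING] [FORCE]. ROWS is JSON, a list of rows, each a list of 2 entries, a list of its own where there are three numbers: the shift along the tool's x, y, z in cm, then the turn, a rotation vector about the tool's x, y, z in rad. In form: [[[tx, ty, tz], [ax, ay, az]], ...]. A call has 1 to 5 rows; each row is the pose to reach, as a shift and turn from the pose commanded when the call began, along the tool's axes at that moment; what a row does not reach only later rows make up. A row lasts 1/8 s, in which the tool goes at most 62.5 mm and 10.7 degrees, less where a joint would pass 70% of its speed; a pose out of reach is approached as far as the arm can. A call with a gripper value outside its range is refused whole. OPENING is the gripper's target within -1 to 1 (shut at 1, half-way at 0, fully open at -1), set as the call begins (- or left out, the last holds). The fingers move at their own pace and stop on an object; FORCE is the grip in N (left out, the last holds). Time passes only in rows, so rows that repeat a pose let the fingers close. It gives the time, the measured TCP pose, the force, the opening and the grip force at its end, in the units of the state.
- ctrl.get_obs(): the state, without advancing time (a new reading comes with each control period).
- ctrl.get_image(name): name is "scene" or "side" or "wrist"; returns the picture (480x640x3 uint8, blue, green, red); there is no depth.
- ctrl.calibration(name): a dict with "fx", "fy", "cx", "cy" (pixels), "R" (3x3) and "t" (3): a world point X has camera coordinates R X + t. Camera axes: x right, y down, z forward; pixel columns grow to the right and rows downward; lengths in m; the calibration is good to about 2 mm. A picture is of the moment at which its call begins: read the wrist's pose just before it. calibration takes no time and is no camera call; for the wrist camera it gives the pose at the moment of the call.
- ctrl.finish_job(): hands the job in; it is judged then, once.
Trained networks look in the newest picture that a camera, given by its name, has taken for a name from the list of things; names that differ only in an ending like _2 or _b are one class to them, and where a whole thing is asked for, a point or a joint stands for the part that bears it (a point fixed in the world has none). Each returns a list of dicts, best first, with "score" (0 to 1); they miss things now and then, are a little off and sometimes report something else, mostly with a low value. They report only what shows in the picture. A call takes as long as a camera call. They do not tell look-alikes from the thing itself.
- ctrl.look_for(camera, query): "position" ([column, row] in pixels, amid what is visible of it).
- ctrl.landmark_of(camera, query): "position" ([column, row] in pixels: a listed point, or the origin of a listed thing).
The state is a dict: "t": time; "q": joint angles; "dq": joint speeds; "effort": joint torques, N m; "tool_pos": TCP position; "tool_rot": TCP orientation; "contact_force": force on the tool from outside, world axes, zero at the start; "wrist_torque": the same for the moment, N m; "opening": finger opening in m; "grip_force": force on a finger pad.
Only numpy, scipy, OpenCV 4.12 (cv2) and the standard library are available. Lean on these libraries where they do the work, as an engineer would, in place of code of your own. Each camera call takes 0.05 s, during which the arm holds its last target. There are 200 camera calls.

TASK

Lift the top lid off the nested pile of three, lower it into the mouth of the clamped mill jar with its two lugs through the two slots, push it down against the sprung seal and twist it a quarter turn clockwise (seen from above). Finish while still firmly gripping the lid's bar and pressing it fully home, its flange flush on the jar's rim: do not let go or ease off at the end. Leave the other two lids and the things on the bench where they are.

Things in the scene. Friction and masses are not known exactly. Their poses are not given: they have to be found in the camera images.
- lid_top: top one of three identical aluminium bayonet lids, 0.25 kg, standing nested in a pile. Origin: centre of the flange's underside, z up. Flange: disc 88 mm across, z 0 to 8 mm. Below it a hollow round skirt, 64 mm outside, 52 mm inside diameter, z -34 to 0. On top a grip bar. A half turn changes nothing
- lid_bar (a point): centre of the top lid's upright grip bar, 23 mm above the lid's origin, on its axis, axes as the lid's; bar 44 mm long (x), 14 mm thick (y), 30 mm tall, standing on the flange (z 8 to 38 mm above the lid's origin)
- lid_lug (a point): outer end of one of the top lid's two lugs, 39 mm out from the axis, 18 mm below the flange's underside, axes as the lid's. The lugs stick out of the skirt at the lid's +x and -x, under the two ends of the bar; each is 11 mm wide (y) and 8 mm tall (14 to 22 mm below the flange)
- lid_mid: the middle lid of the pile, same shape and axes, its origin 42 mm below the top lid's. The top lid's skirt stands on its flange and surrounds its bar with about 3 mm play, so the top lid must go straight up some 40 mm before it moves sideways. To be left in the pile
- lid_low: the bottom lid of the pile, same shape and axes, standing on a round plywood bat 124 mm across and 12 mm thick that is fixed to the bench. To be left there
- jar_mouth (a point): centre of the jar's mouth in the plane of the rim; axes as the jar's. Round hole 69 mm across in a collar 8 mm thick, with two slots for the lugs at its +x and -x, 18 mm wide, reaching to 43 mm from the axis. Twisted a quarter turn from there, the lid's x and bar lie along the mouth's y
- jar: white porcelain mill jar with steel collar, 100 mm across, fixed upright on a foot plate 124 mm across. Origin under the foot plate; rim 110 mm above it. Lugs pass under the collar with the flange under 6 mm above the rim and turn only clockwise from above; stops stand 6 degrees past the quarter turn and 6 degrees anticlockwise of the slots. A lid let go after the twist springs up to 6 mm above the rim
- seal (a joint): travel in m of the sprung rubber seal disc inside the mouth: 0 when free (its top 20 mm below the rim), growing as it is pressed down. The lid's skirt meets it when the flange is 14 mm above the rim; it pushes back with 4 N there and 11 N with the flange flush on the rim, where it reads 0.014
- glaze_pot: small closed jar 50 mm across, 60 mm tall, fixed, between the pile and the mill jar; origin under its centre. Bystander
- rib: flat steel disc 64 mm across, 8 mm thick, a potter's rib lying loose; origin under its centre. Bystander
- wood_tool: wooden modelling tool about 180 mm long, 12 mm thick, lying loose near the robot; origin near its middle. Bystander
- bowl: loose terracotta bowl, 130 mm across, 55 mm tall, on the left; origin under its centre. Bystander
- mug: loose blue mug, 76 mm across, 85 mm tall, far left; origin under its centre. Bystander
- glaze_brush: loose brush lying on the right; origin on its underside. Bystander
- vase_a: loose terracotta vase, 83 mm across, 156 mm tall, far right; origin under its centre. Bystander
There are look-alikes about, which are no part of the job. Leave any green, pink or turquoise look-alike of the lid_top alone.

How it is judged:
On the way, in this order (a step that is already met when the one before it is completed fails the run):
1. the top lid is lifted clear off the pile (z of lid_top in the frame of lid_mid above 0.078 m and contact force between the fingers and lid_top above 1 N), for 0.1 s.
2. the lid is in the jar's mouth, its lugs in the slots (z of lid_top in the frame of jar_mouth below 0.013 m and horizontal distance between lid_top and jar_mouth below 0.006 m and angle between the x axis of lid_top and the x axis of jar_mouth, either way round below 0.3 rad), for 0.02 s.
At the end, for the whole second after the job is handed in: Lid still firmly gripped (15 N) and pressed home: flange within 3 mm of the rim, seal down over 10 mm, centred within 5 mm, level within 0.08 rad, bar within 0.2 rad of a quarter turn from the slots, lid at rest; the other lids nested, within 30 mm of their places (z of lid_top in the frame of jar_mouth between -0.003 and 0.003 m and horizontal distance between lid_top and jar_mouth below 0.005 m and angle between the x axis of lid_top and the y axis of jar_mouth, either way round below 0.2 rad and angle between lid_top's own z axis and vertical below 0.08 rad and value of joint seal above 0.01 m and contact force between the fingers and lid_top above 15 N and linear speed of lid_top below 0.03 m/s and distance between lid_mid and lid_low below 0.046 m and angle between lid_mid's own z axis and vertical below 0.1 rad and distance of each of lid_mid, lid_low from where it was at the start of the episode below 0.03 m); the arm keeps its last pose, push and grip.
It fails at once if one of the other lids is moved more than 30 mm (distance of any of lid_mid, lid_low from where it was at the start of the episode above 0.03 m).
It fails at once if a bystander is moved more than 30 mm (distance of any of rib, wood_tool, bowl, mug, glaze_brush, vase_a from where it was at the start of the episode above 0.03 m).
It also fails if it takes over 48 s, if anything falls off the work surface, if the arm or the gripper's body presses on something with over 40 N, if the wrist force passes 120 N, or if a joint passes its speed limit or range.

## Working session

There is one attempt and no reset: what is moved stays moved. The work goes in short steps, Python scripts to look and compute and a shell command to move; the robot and the scene stay as the last step left them, time stands still between calls to the robot, and variables do not carry over. Pictures are saved under pics/ and viewed, at most 10 in all, crops included, and the job is handed in when it is done.

```bash
mkdir -p pics
cat > h.py <<'E'
import numpy as np, cv2
from station import ctrl
from scipy.spatial.transform import Rotation as Rn
def ray(cam,px,c=None):
    c=c or ctrl.calibration(cam); R=np.array(c["R"]);t=np.array(c["t"])
    d=R.T@np.array([(px[0]-c["cx"])/c["fx"],(px[1]-c["cy"])/c["fy"],1]); return -R.T@t,d/np.linalg.norm(d)
def atz(cam,px,z,c=None):
    o,d=ray(cam,px,c); return o+d*(z-o[2])/d[2]
def proj(cam,X,c=None):
    c=c or ctrl.calibration(cam); p=np.array(c["R"])@X+np.array(c["t"]); return np.array([c["fx"]*p[0]/p[2]+c["cx"],c["fy"]*p[1]/p[2]+c["cy"]])
def tri(rays):
    A=sum(np.eye(3)-np.outer(d,d) for o,d in rays); b=sum((np.eye(3)-np.outer(d,d))@o for o,d in rays); return np.linalg.solve(A,b)
E
python3 - <<'E'
from h import *
for n in ["scene","side"]:
    cv2.imwrite(f"pics/{n}0.png",ctrl.get_image(n))
    for q in ["lid_top","lid_bar","lid_lug","jar_mouth","lid_mid","lid_low"]:
        print(n,q,[(np.round(d["position"]).tolist(),round(d["score"],2)) for d in ctrl.landmark_of(n,q)][:5])
print(ctrl.get_obs())
E
```

```text
scene lid_top [([301.0, 232.0], 0.97), ([271.0, 232.0], 0.79), ([216.0, 273.0], 0.73), ([255.0, 230.0], 0.56), ([268.0, 247.0], 0.45)]
scene lid_bar [([299.0, 227.0], 0.94), ([270.0, 225.0], 0.68), ([212.0, 267.0], 0.56), ([259.0, 228.0], 0.53)]
scene lid_lug [([221.0, 288.0], 0.68), ([267.0, 249.0], 0.66), ([290.0, 242.0], 0.63), ([256.0, 230.0], 0.45), ([500.0, 273.0], 0.18)]
scene jar_mouth [([431.0, 236.0], 0.97), ([268.0, 248.0], 0.31)]
scene lid_mid [([272.0, 247.0], 0.9)]
scene lid_low [([273.0, 261.0], 0.87)]
side lid_top [([268.0, 319.0], 0.93), ([345.0, 284.0], 0.92), ([403.0, 340.0], 0.92), ([301.0, 354.0], 0.84), ([249.0, 205.0], 0.26)]
side lid_bar [([271.0, 310.0], 0.96), ([406.0, 333.0], 0.74), ([300.0, 350.0], 0.71), ([347.0, 278.0], 0.7), ([342.0, 302.0], 0.67)]
side lid_lug [([405.0, 330.0], 0.98), ([284.0, 328.0], 0.98), ([360.0, 276.0], 0.9), ([297.0, 374.0], 0.69)]
side jar_mouth [([244.0, 178.0], 0.9), ([326.0, 257.0], 0.6), ([344.0, 274.0], 0.53)]
side lid_mid [([347.0, 292.0], 0.94), ([326.0, 255.0], 0.21)]
side lid_low [([343.0, 301.0], 0.73), ([347.0, 294.0], 0.59)]
{'t': 0.7, 'q': array([-1.19019627e-01,  5.26906700e-02,  1.61284643e+00,  3.59025813e-05,
        1.47599038e+00, -1.19014717e-01]), 'dq': array([ 0.00213727,  0.00170119,  0.00075281, -0.00104152,  0.00064005,
       -0.00046924]), 'effort': array([-3.59314672e-04, -3.93555737e+01, -3.70371222e+01, -1.00219827e-04,
        2.90176986e-04, -1.27892969e-05]), 'tool_pos': array([ 6.25008138e-01, -2.76312027e-06,  2.31341404e-01]), 'tool_rot': array([2.22143010e+00, 2.22141164e+00, 1.07407874e-04]), 'contact_force': array([0.16802277, 0.03077399, 0.36878347]), 'wrist_torque': array([ 0.01261131,  0.03666377, -0.01432066]), 'grip_force': 0.0, 'opening': 0.08504959526440341}
```

View pics/scene0.png

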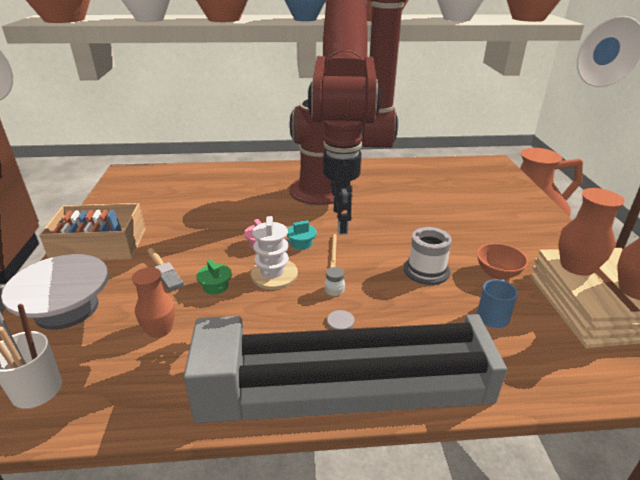

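View pics/side0.png

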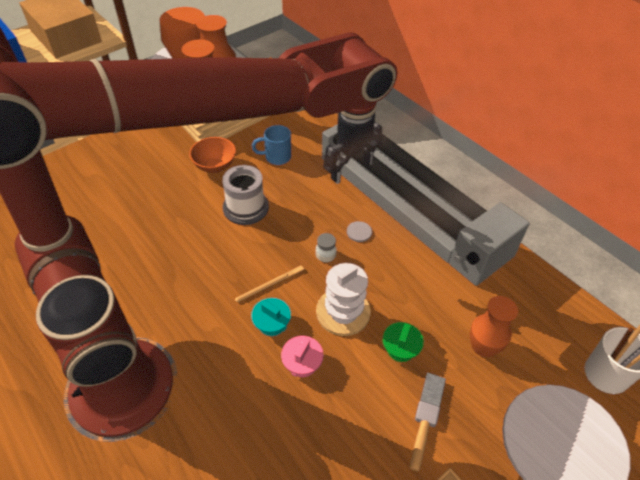

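Candidates for lid_top:
- Pile top: scene (271,230), side (346,280). White/aluminium.
- Teal: scene (301,235), side (271,316).
- Green: scene (214,277), side (403,341).
- Pink: scene (256,231), side (302,355).

By the description, the pile top is the target. Next I'll check it in a crop.

Run:
```python
from h import *
a=cv2.imread("pics/scene0.png")[195:295,215:315]; b=cv2.imread("pics/side0.png")[250:340,290:400]; c=cv2.imread("pics/side0.png")[150:230,200:290]
f=lambda i:cv2.resize(i,(400,300),interpolation=cv2.INTER_CUBIC)
d=cv2.imread("pics/scene0.png")[220:290,390:470]
cv2.imwrite("pics/crop.png",np.vstack([np.hstack([f(a),f(b)]),np.hstack([f(d),f(c)])]))
print("top",atz("scene",(271,232),.130),atz("side",(345,284),.130),tri([ray("scene",(271,232)),ray("side",(345,284))]))
print("mouth",atz("scene",(431,236),.110),atz("side",(244,178),.110),tri([ray("scene",(431,236)),ray("side",(244,178))]))
print("bar",atz("side",(347,278),.153),atz("scene",(270,225),.153))
print("pot",atz("side",(326,258),0),ctrl.calibration("wrist"))
```

```text
top [ 0.47516331 -0.15500739  0.13      ] [ 0.472759   -0.16262576  0.13      ] [ 0.47371065 -0.15802175  0.12756463]
mouth [0.49192888 0.25560112 0.11      ] [0.49746878 0.25230322 0.11      ] [0.49674248 0.25266426 0.1120148 ]
bar [ 0.47448271 -0.16507095  0.153     ] [ 0.47885086 -0.15617931  0.153     ]
pot [ 0.55270629 -0.01040632  0.        ] {'fx': 428.88595084380984, 'fy': 428.88595084380984, 'cx': 323.581971523496, 'cy': 239.1067383578531, 'R': array([[ 9.99999895e-01, -3.39889080e-04,  3.07436778e-04],
       [-4.18490120e-04, -9.50670534e-01,  3.10202130e-01],
       [ 1.86836769e-04, -3.10202226e-01, -9.50670576e-01]]), 't': array([-0.62458067, -0.03861762,  0.37960018])}
```

View pics/crop.png

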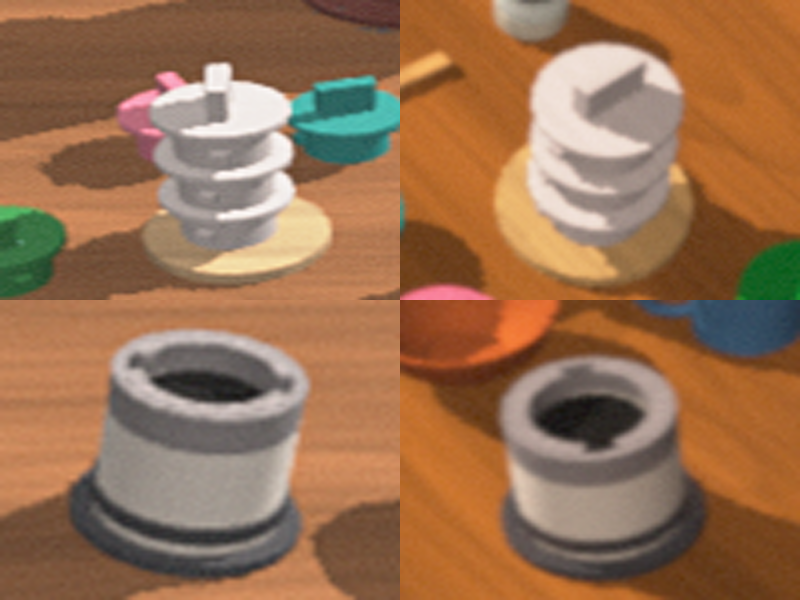

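The crop shows the pile top is plain aluminium, with its bar lying about along world x. The jar's slots lie roughly along world y. I'll go above the pile for a close look.

```bash
python3 -m handwheel '[[[-3.2,-3,-1.4],[0,0,0.18]],[[-6.4,-6,-2.8],[0,0,0.36]],[[-9.6,-9,-4.2],[0,0,0.54]],[[-12.8,-12,-5.6],[0,0,0.72]],[[-16,-15,-7],[0,0,0.9]]]' -1 && python3 -m handwheel '[[[0,0,0],[0,0,0.17]],[[0,0,0],[0,0,0.34]],[[0,0,0],[0,0,0.51]],[[0,0,0],[0,0,0.67]],[[0,0,0],[0,0,0.67]]]'
python3 - <<'E'
from h import *
o=ctrl.get_obs();c=ctrl.calibration("wrist");cv2.imwrite("pics/w1.png",ctrl.get_image("wrist"))
print(o["q"],o["tool_pos"],o["contact_force"])
for q,z in [("lid_top",.13),("lid_bar",.153),("lid_lug",.112)]:
    print(q,[(np.round(d["position"]).tolist(),round(d["score"],2),atz("wrist",d["position"],z,c).round(4)) for d in ctrl.landmark_of("wrist",q)][:4])
E
```

```text
t: 1.32
tool_pos: [0.4739, -0.1608, 0.3019]
tool_rot: [2.969, 1.025, 0.001]
contact_force: [1.2, -0.4, 0.1]
opening: 0.085
grip_force: 0.0
t: 1.95
tool_pos: [0.475, -0.16, 0.3014]
tool_rot: [3.141, 0.004, 0.0]
contact_force: [-0.6, 0.2, 0.4]
opening: 0.0855
grip_force: 0.0
[-4.73526660e-01 -2.80714108e-01  1.80429742e+00 -1.33997581e-05
  1.61782619e+00  1.09462357e+00] [ 0.47495367 -0.16000145  0.30140095] [-0.64755866  0.15366095  0.44006981]
lid_top [([358.0, 324.0], 0.86, array([ 0.3789, -0.1871,  0.13  ])), ([476.0, 139.0], 0.73, array([ 0.5276, -0.2675,  0.13  ])), ([324.0, 202.0], 0.62, array([ 0.4814, -0.1592,  0.13  ])), ([245.0, 314.0], 0.61, array([ 0.3874, -0.0949,  0.13  ]))]
lid_bar [([356.0, 331.0], 0.98, array([ 0.3855, -0.1834,  0.153 ])), ([322.0, 210.0], 0.97, array([ 0.4807, -0.1577,  0.153 ])), ([240.0, 329.0], 0.63, array([ 0.3872, -0.0948,  0.153 ])), ([487.0, 138.0], 0.61, array([ 0.5298, -0.2666,  0.153 ]))]
lid_lug [([368.0, 342.0], 0.94, array([ 0.3506, -0.1978,  0.112 ])), ([324.0, 145.0], 0.84, array([ 0.5209, -0.1588,  0.112 ])), ([454.0, 101.0], 0.7, array([ 0.5533, -0.2546,  0.112 ])), ([281.0, 298.0], 0.56, array([ 0.3934, -0.1224,  0.112 ]))]
```

View pics/w1.png

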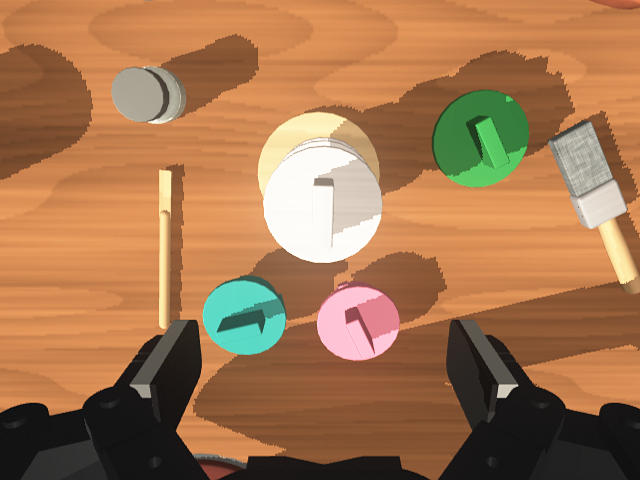

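The wrist view shows the pile's white top at about (323,205), with its bar running near vertical in the picture from (323,186) to (324,247). Teal is at (244,317), pink at (358,323) and green at (480,138). I'll fit the flange circle and the bar numerically.

Run:
```python
from h import *
from scipy.optimize import least_squares
c=ctrl.calibration("wrist"); im=cv2.imread("pics/w1.png"); g=im[:,:,0].astype(int)
print(g[216,255:395:1].tolist())
m=((im.min(2)>165)).astype(np.uint8)
# flange lower-left boundary: scan radially from (323,205), outermost strong edge
gr=cv2.GaussianBlur(cv2.cvtColor(im,cv2.COLOR_BGR2HSV)[:,:,1],(3,3),0).astype(float)
P=[]
for a in np.radians(np.r_[-10:190:4]):
    r=np.arange(45,72,.5); v=np.array([gr[int(round(205+k*np.sin(a))),int(round(323+k*np.cos(a)))] for k in r])
    i=np.argmax(np.diff(v)); P.append((323+r[i]*np.cos(a),205+r[i]*np.sin(a)))
W=np.array([atz("wrist",p,.134,c)[:2] for p in P])
f=least_squares(lambda s:np.hypot(*(W-s[:2]).T)-s[2],[.48,-.16,.044],loss="soft_l1",f_scale=.001); print(f.x,f.cost)
for p in [(313.5,187),(332,187),(316,247),(332.5,247)]: print(p,atz("wrist",p,.168,c))
cv2.imwrite("pics/w1c.png",cv2.resize(im[165:265,270:380],(660,600),interpolation=cv2.INTER_NEAREST))
```

```text
[107, 107, 107, 108, 107, 107, 108, 107, 100, 221, 255, 248, 247, 247, 247, 247, 247, 247, 247, 247, 247, 247, 247, 247, 248, 248, 248, 248, 248, 248, 248, 248, 248, 248, 248, 248, 248, 248, 248, 248, 248, 248, 248, 248, 248, 248, 248, 248, 249, 249, 249, 249, 249, 249, 249, 249, 249, 240, 250, 249, 249, 249, 249, 249, 248, 248, 248, 248, 248, 247, 247, 246, 245, 245, 247, 249, 244, 196, 170, 191, 192, 193, 193, 192, 193, 192, 191, 193, 192, 192, 191, 192, 192, 191, 192, 192, 191, 191, 191, 191, 191, 191, 191, 190, 190, 190, 190, 190, 190, 190, 190, 190, 190, 189, 189, 190, 188, 184, 229, 252, 251, 251, 250, 249, 251, 251, 115, 97, 101, 101, 102, 98, 101, 99, 100, 98, 99, 100, 100, 98]
[ 0.4783698  -0.15777311  0.04378928] 2.3418084791387886e-06
(313.5, 187) [ 0.49994703 -0.152115    0.168     ]
(332, 187) [ 0.49997316 -0.16411946  0.168     ]
(316, 247) [ 0.45874409 -0.15359588  0.168     ]
(332.5, 247) [ 0.45876947 -0.16479474  0.168     ]
```

View pics/w1c.png

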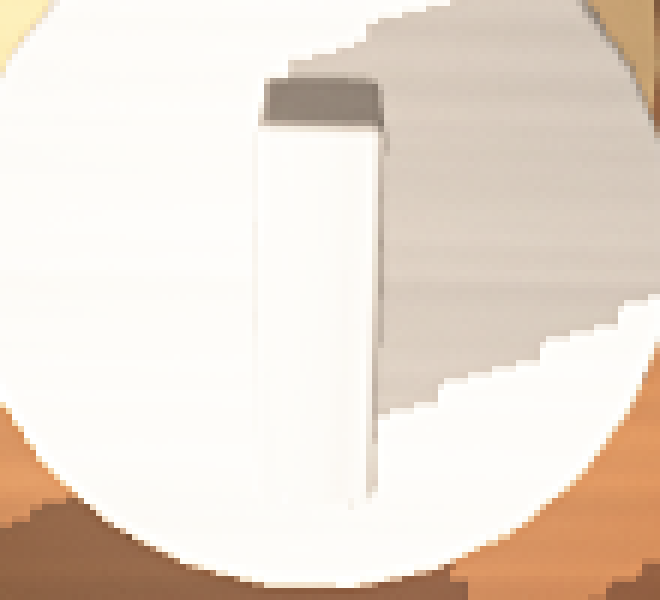

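```bash
python3 -m handwheel '[[[0.2,-0.1,4],[0,0,0.02]],[[0.4,-0.2,8],[0,0,0.02]],[[0.4,-0.2,12],[0,0,0.02]],[[0.4,-0.2,15],[0,0,0.02]],[[0.4,-0.2,16],[0,0,0.02]]]' -1 && python3 -m handwheel '[[[0,0,0],[0,0,0]],[[0,0,0],[0,0,0]],[[0,0,0],[0,0,0]],[[0,0,0],[0,0,0]],[[0,0,0],[0,0,0]]]' 1 60; python3 -m handwheel '[[[0,0,0],[0,0,0]],[[0,0,0],[0,0,0]],[[0,0,0],[0,0,0]],[[0,0,0],[0,0,0]]]' 1 60
```

```text
t: 2.78
tool_pos: [0.4777, -0.1573, 0.139]
tool_rot: [-3.14, 0.029, 0.006]
contact_force: [0.8, -0.2, -0.8]
opening: 0.0852
grip_force: 0.0
t: 3.4
tool_pos: [0.4796, -0.1585, 0.1424]
tool_rot: [3.14, -0.03, 0.003]
contact_force: [0.8, -1.4, 2.8]
opening: 0.013
grip_force: 59.5
t: 3.9
tool_pos: [0.4796, -0.1585, 0.1424]
tool_rot: [3.14, -0.03, 0.003]
contact_force: [-0.2, -2.2, 5.4]
opening: 0.0129
grip_force: 59.9
```

```bash
python3 -m handwheel '[[[0,0,-1],[0,0,0]],[[0,0,-2.5],[0,0,0]],[[0,0,-4.5],[0,0,0]],[[0,0,-6.5],[0,0,0]],[[0,0,-8],[0,0,0]]]' 1 90 && python3 -m handwheel '[[[0,0,-1.5],[0,0,0]],[[0,0,-2.5],[0,0,0]],[[0,0,-3],[0,0,0]],[[0,0,-3],[0,0,0]]]'
python3 - <<'E'
from h import *
for n in ["scene","side"]:
    im=ctrl.get_image(n)
    for q in ["lid_top","lid_mid","lid_low","jar_mouth"]:
        print(n,q,[(np.round(d["position"]).tolist(),round(d["score"],2)) for d in ctrl.landmark_of(n,q)][:5])
    cv2.imwrite(f"pics/l{n}.png",im)
o=ctrl.get_obs();print(o["tool_pos"],o["grip_force"])
E
```

```text
t: 4.53
tool_pos: [0.4795, -0.1582, 0.2236]
tool_rot: [3.14, -0.03, 0.003]
contact_force: [0.1, -1.0, -2.4]
opening: 0.0126
grip_force: 87.8
t: 5.03
tool_pos: [0.479, -0.158, 0.2513]
tool_rot: [-3.141, 0.03, 0.0]
contact_force: [-0.6, -0.6, -2.0]
opening: 0.0122
grip_force: 87.8
scene lid_top [([218.0, 276.0], 0.91), ([301.0, 233.0], 0.91), ([270.0, 194.0], 0.7), ([257.0, 234.0], 0.65)]
scene lid_mid []
scene lid_low [([272.0, 262.0], 0.95), ([268.0, 192.0], 0.31)]
scene jar_mouth [([434.0, 236.0], 0.62)]
side lid_top [([349.0, 249.0], 0.92), ([300.0, 354.0], 0.8), ([401.0, 340.0], 0.72), ([273.0, 318.0], 0.61)]
side lid_mid [([343.0, 295.0], 0.75)]
side lid_low [([344.0, 302.0], 0.73)]
side jar_mouth [([244.0, 180.0], 0.73)]
[ 0.47894453 -0.15797225  0.2511566 ] 87.78653740882874
```

```bash
python3 -m handwheel '[[[0.2,-5,0],[0,0,-0.18]],[[0.4,-11,0],[0,0,-0.36]],[[0.6,-17.5,0],[0,0,-0.54]],[[0.8,-24,0],[0,0,-0.72]],[[1,-30,0],[0,0,-0.9]]]' && python3 -m handwheel '[[[0.5,-0.5,0],[0,0,-0.17]],[[1,-1.2,0],[0,0,-0.34]],[[1,-1.2,0],[0,0,-0.51]],[[1,-1.2,0],[0,0,-0.67]],[[1,-1.2,0],[0,0,-0.67]]]'
python3 - <<'E'
from h import *
o=ctrl.get_obs();c=ctrl.calibration("wrist");cv2.imwrite("pics/w2.png",ctrl.get_image("wrist"))
print(o["q"],o["tool_pos"],o["tool_rot"])
print([(np.round(d["position"]).tolist(),round(d["score"],2),atz("wrist",d["position"],.11,c).round(4)) for d in ctrl.landmark_of("wrist","jar_mouth")][:4])
E
```

```text
t: 6.15
tool_pos: [0.4945, 0.1412, 0.2516]
tool_rot: [2.837, 1.347, 0.002]
contact_force: [1.0, -0.2, -1.8]
opening: 0.0122
grip_force: 88.4
t: 6.78
tool_pos: [0.4917, 0.1546, 0.2513]
tool_rot: [-2.245, -2.197, 0.0]
contact_force: [-1.4, 0.7, -3.3]
opening: 0.0123
grip_force: 88.5
[ 1.60139472e-01 -2.24505353e-01  1.84013181e+00  2.67847572e-05
  1.52604314e+00  1.81886944e-01] [0.4916911  0.15458847 0.25126263] [-2.24541902e+00 -2.19710759e+00  7.45243246e-05]
[]
```

View pics/w2.png

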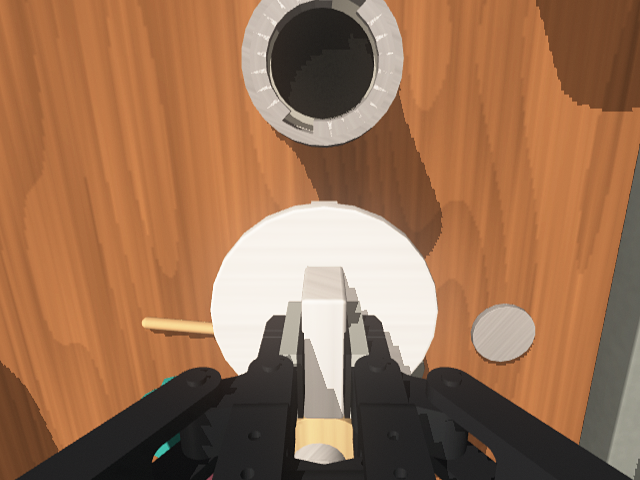

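The jar's mouth is at about (323,65), slightly cut off at the top. One slot is at about (298,124) and the other at about (348,5). I'll step 2.5 cm forward for a full view.

```bash
python3 -m handwheel '[[[1.2,0,0],[0,0,0]],[[2.5,0,0],[0,0,0]],[[2.5,0,0],[0,0,0]],[[2.5,0,0],[0,0,0]]]'
python3 - <<'E'
from h import *
o=ctrl.get_obs();c=ctrl.calibration("wrist");im=ctrl.get_image("wrist");cv2.imwrite("pics/w3.png",im)
import json;json.dump({k:np.array(v).tolist() for k,v in c.items()},open("c3.json","w"))
print(o["tool_pos"],o["tool_rot"])
print([(np.round(d["position"]).tolist(),round(d["score"],2),atz("wrist",d["position"],.11,c).round(4)) for d in ctrl.landmark_of("wrist","jar_mouth")][:4])
# rectified top view of rim plane, 0.2 mm/px, up = tool +x (world ~+y), right = world +x
cx,cy,s=.493,.253,.0002
u,v=np.meshgrid(np.arange(600),np.arange(600))
X=np.stack([cx+(u-300)*s,cy-(v-300)*s,np.full(u.shape,.11)],-1)
p=X@np.array(c["R"]).T+np.array(c["t"])
r=cv2.remap(im,(c["fx"]*p[...,0]/p[...,2]+c["cx"]).astype(np.float32),(c["fy"]*p[...,1]/p[...,2]+c["cy"]).astype(np.float32),cv2.INTER_LINEAR)
cv2.imwrite("pics/rect.png",r)
E
```

```text
t: 7.38
tool_pos: [0.4922, 0.1797, 0.2512]
tool_rot: [2.243, 2.2, -0.0]
contact_force: [-0.1, -0.3, -3.2]
opening: 0.0125
grip_force: 88.5
[0.4921603  0.179742   0.25124507] [ 2.24299402e+00  2.19951736e+00 -4.55446970e-04]
[([320.0, 103.0], 0.97, array([0.4911, 0.2584, 0.11  ]))]
```

View pics/rect.png

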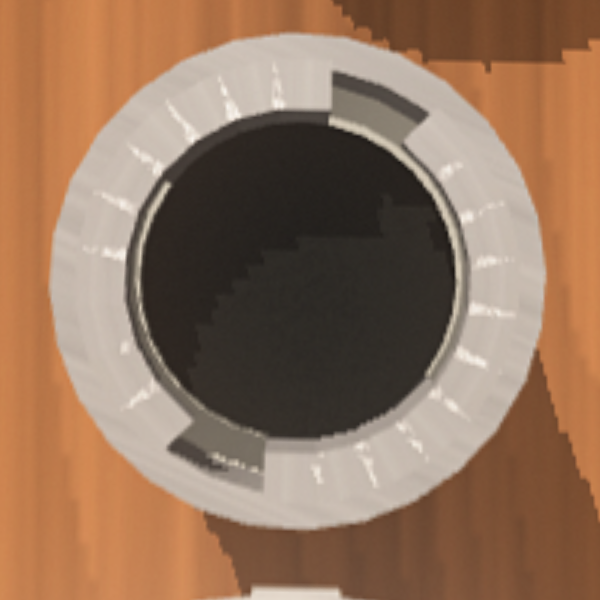

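In the rectified rim view (0.2 mm/px), the mouth centre is at (298,281), which is world (0.4926, 0.2568). The slots are centred at (381,91) and (216,469), so the slot axis is 23.6° clockwise of +y. Next I'll measure the lid's offset in the gripper.

Run:
```python
from h import *
import json
from scipy.optimize import least_squares
c=json.load(open("c3.json"));im=cv2.imread("pics/w3.png")
s=cv2.GaussianBlur(cv2.cvtColor(im,cv2.COLOR_BGR2HSV)[:,:,1],(3,3),0).astype(float)
T=np.array([.49216,.17974,.25125])
cc=proj("wrist",np.array([T[0],T[1],.2469]),c)
P=[]
for a in np.radians(np.r_[180:361:4]):
    r=np.arange(70,160,.5); v=np.array([s[int(round(cc[1]+k*np.sin(a))),min(639,int(round(cc[0]+k*np.cos(a))))] for k in r])
    i=np.argmax(np.diff(v)); P.append(cc+r[i]*np.array([np.cos(a),np.sin(a)]))
W=np.array([atz("wrist",p,.2469,c)[:2] for p in P])
f=least_squares(lambda q:np.hypot(*(W-q[:2]).T)-.044,[T[0],T[1]],loss="soft_l1",f_scale=.001)
print("lid centre - TCP (mm)",(f.x-T[:2])*1e3,f.cost)
R=Rn.from_rotvec([2.243,2.1995,-.0005]).as_matrix()
print("target in tool (cm)",R.T@(np.r_[.4926,.2568,.25125]-T)*100)
```

```text
lid centre - TCP (mm) [-0.47221318  2.18913208] 1.2149068382062596e-05
target in tool (cm) [ 7.70538368e+00 -1.06905106e-01 -2.38482224e-03]
```

```bash
python3 -m handwheel '[[[3.5,0,0],[0,0,0.18]],[[7,-0.1,0],[0,0,0.36]],[[7.6,-0.1,0],[0,0,0.392]],[[7.6,-0.1,4],[0,0,0.392]],[[7.6,-0.1,7],[0,0,0.392]]]' && python3 -m handwheel '[[[0,0,0.5],[0,0,0]],[[0,0,0.5],[0,0,0]],[[0,0,0.5],[0,0,0]]]'
python3 - <<'E'
from h import *
T=ctrl.get_obs()["tool_pos"];print(T)
ims=[]
for n in ["scene","side"]:
    im=ctrl.get_image(n);c=ctrl.calibration(n)
    lt=ctrl.landmark_of(n,"lid_top"); jm=ctrl.landmark_of(n,"jar_mouth")
    pl=proj(n,np.r_[T[:2],T[2]-.0124],c); pj=proj(n,np.r_[.4926,.2568,.11],c)
    print(n,"pred lid",pl,[d["position"] for d in lt if np.hypot(*(np.array(d["position"])-pl))<20],"pred jar",pj,[d["position"] for d in jm][:2])
    x,y=pj.astype(int); k=cv2.resize(im[y-60:y+60,x-40:x+40],(400,600),interpolation=cv2.INTER_CUBIC)
    ims.append(k); cv2.imwrite(f"pics/a{n}.png",im)
cv2.imwrite("pics/above.png",np.hstack(ims))
E
```

```text
t: 8.1
tool_pos: [0.4926, 0.2554, 0.1801]
tool_rot: [2.629, 1.72, -0.001]
contact_force: [-0.5, -1.3, -2.6]
opening: 0.0127
grip_force: 88.6
t: 8.48
tool_pos: [0.4939, 0.2558, 0.1785]
tool_rot: [2.628, 1.719, 0.005]
contact_force: [-1.1, -0.0, -2.5]
opening: 0.0121
grip_force: 88.4
[0.49389688 0.25580025 0.17845709]
scene pred lid [434.18971547 217.69685541] [[436.9, 217.5]] pred jar [431.52456758 236.12236071] [[434.1, 235.9], [159.8, 330.4]]
side pred lid [240.09544531 161.4865971 ] [[239.2, 154.9], [239.5, 163.2]] pred jar [241.40676452 177.86631005] [[242.0, 178.0]]
```

View pics/above.png

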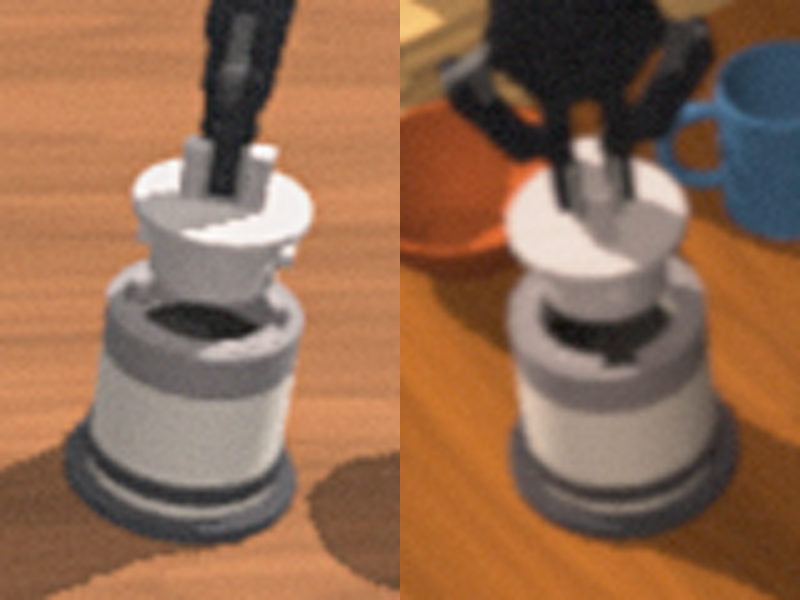

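```bash
python3 -m handwheel '[[[0,0,0],[0,0,0]],[[0,0,0],[0,0,0]],[[0,0,0],[0,0,0]]]'
python3 - <<'E'
from h import *
from scipy.ndimage import map_coordinates
from scipy.optimize import minimize
T=ctrl.get_obs()["tool_pos"];print(T)
th=np.linspace(0,2*np.pi,240)
def fit(views,x0,z,r):
    S=[]
    for n,im in views:
        c=ctrl.calibration(n);S.append((n,c,cv2.GaussianBlur(cv2.cvtColor(im,cv2.COLOR_BGR2LAB)[:,:,:].astype(np.float32),(0,0),1.0)))
    def cost(p):
        t=0
        for n,c,g in S:
            f=lambda rr:[map_coordinates(g[...,k],np.array([proj(n,np.array([p[0]+rr*np.cos(a),p[1]+rr*np.sin(a),z]),c)[::-1] for a in th]).T,order=1) for k in (0,1,2)]
            a,b=f(r-.0025),f(r+.0025)
            o=-np.array(c["R"]).T@np.array(c["t"]); w=((np.c_[np.cos(th),np.sin(th)]@(np.array(p)-o[:2]))/np.linalg.norm(np.array(p)-o[:2])>-.3)
            t-=np.mean(np.minimum(40,sum(np.abs(u-v) for u,v in zip(a,b)))[w])
        return t
    G=[(cost((x0[0]+i*.002,x0[1]+j*.002)),i,j) for i in range(-3,4) for j in range(-3,4)]
    b=min(G); q=minimize(cost,(x0[0]+b[1]*.002,x0[1]+b[2]*.002),method="Nelder-Mead",options=dict(initial_simplex=[[x0[0]+b[1]*.002+d,x0[1]+b[2]*.002+e] for d,e in((0,0),(.001,0),(0,.001))],xatol=5e-5)); return q.x,q.fun
new={n:ctrl.get_image(n) for n in("scene","side")}
for vs in (["scene"],["side"],["scene","side"]):
    print(vs,"jar",fit([(n,cv2.imread(f"pics/{n}0.png")) for n in vs],(.4926,.2568),.11,.05),"lid",fit([(n,new[n]) for n in vs],T[:2],T[2]-.0044,.044))
E
```

```text
t: 9.15
tool_pos: [0.4927, 0.2555, 0.1762]
tool_rot: [-2.629, -1.72, 0.0]
contact_force: [-0.0, 0.3, -2.3]
opening: 0.0122
grip_force: 88.4
[0.49268487 0.2555055  0.176224  ]
['scene'] jar (array([0.49473477, 0.25550996]), np.float64(-36.474159240722656)) lid (array([0.4915289 , 0.25854615]), np.float64(-32.012760162353516))
['side'] jar (array([0.49362455, 0.25628848]), np.float64(-39.88262176513672)) lid (array([0.49459738, 0.25202496]), np.float64(-34.09605026245117))
['scene', 'side'] jar (array([0.49479373, 0.25554094]), np.float64(-76.35238647460938)) lid (array([0.49183619, 0.25475956]), np.float64(-65.2767333984375))
```

```bash
python3 -m handwheel '[[[0.07,0.08,0.8],[0,0,0]],[[0.07,0.08,1.5],[0,0,0]],[[0.07,0.08,2],[0,0,0]],[[0.07,0.08,2.4],[0,0,0]],[[0.07,0.08,2.4],[0,0,0]]]' && python3 -c "
from h import *
o=ctrl.get_obs();print(o['tool_pos'],o['contact_force'],o['wrist_torque'])"
```

```text
t: 9.88
tool_pos: [0.4935, 0.2557, 0.1518]
tool_rot: [-2.629, -1.72, 0.001]
contact_force: [-0.3, 0.3, -2.2]
opening: 0.0124
grip_force: 88.4
[0.49346926 0.25573899 0.15176006] [-0.30200031  0.27576226 -2.19706632] [-0.01854697 -0.0280043  -0.00174929]
```

```bash
python3 -m handwheel '[[[0,0,0.3],[0,0,0]],[[0,0,0.6],[0,0,0]],[[0,0,0.9],[0,0,0]],[[0,0,1.1],[0,0,0]],[[0,0,1.1],[0,0,0]]]' && python3 -c "
from h import *
o=ctrl.get_obs();print(o['tool_pos'],o['contact_force'],o['wrist_torque'])"
```

```text
t: 10.5
tool_pos: [0.4936, 0.2558, 0.141]
tool_rot: [-2.629, -1.72, 0.001]
contact_force: [1.0, 0.3, -2.2]
opening: 0.0122
grip_force: 88.4
[0.49360753 0.25578121 0.14103279] [ 1.02136971  0.31524758 -2.19112013] [-0.01031791 -0.00616549  0.02602173]
```

```bash
python3 -m handwheel '[[[0,0,0.4],[0,0,0]],[[0,0,0.7],[0,0,0]],[[0,0,1.0],[0,0,0]],[[0,0,1.0],[0,0,0]]]' && python3 -c "
from h import *
o=ctrl.get_obs();print(o['tool_pos'],o['contact_force'],o['wrist_torque'])"
```

```text
t: 11.0
tool_pos: [0.494, 0.2559, 0.1319]
tool_rot: [2.629, 1.72, 0.001]
contact_force: [-1.8, -1.3, 3.1]
opening: 0.0122
grip_force: 89.4
[0.49403685 0.25590838 0.13189135] [-1.81604398 -1.25433365  3.05706927] [-0.11738241  0.29690344  0.02399821]
```

```bash
python3 -m handwheel '[[[0,0,0.3],[0,0,0]],[[0,0,0.6],[0,0,0]],[[0,0,0.9],[0,0,0]],[[0,0,1.0],[0,0,0]],[[0,0,1.0],[0,0,0]]]' && python3 -c "
from h import *
o=ctrl.get_obs();print(o['tool_pos'],o['contact_force'],o['wrist_torque'])"
```

```text
t: 11.62
tool_pos: [0.4941, 0.256, 0.1226]
tool_rot: [2.629, 1.72, 0.001]
contact_force: [-3.4, -2.5, 9.1]
opening: 0.0124
grip_force: 90.3
[0.49414514 0.25595673 0.12258689] [-3.3809936  -2.48410348  9.07402252] [-0.28767494  0.75708918 -0.03002455]
```

```bash
python3 -m handwheel '[[[-0.05,-0.03,0.1],[0,0,0]],[[-0.05,-0.03,0.15],[0,0,0.1]],[[-0.05,-0.03,0.15],[0,0,0.2]],[[-0.05,-0.03,0.15],[0,0,0.3]],[[-0.05,-0.03,0.15],[0,0,0.3]]]' 1 115 && python3 -c "
from h import *
o=ctrl.get_obs();print(o['tool_pos'],o['contact_force'],o['wrist_torque'],o['q'][5])"
```

```text
t: 12.25
tool_pos: [0.495, 0.256, 0.1226]
tool_rot: [2.856, 1.307, 0.007]
contact_force: [-1.5, -1.7, 12.0]
opening: 0.0119
grip_force: 114.3
[0.49503645 0.25599941 0.12259786] [-1.481016   -1.7310464  11.99603544] [-0.25007074  0.55917722 -0.06414779] 1.0564751118098124
```

```bash
python3 -m handwheel '[[[0,0,0.05],[0,0,0.14]],[[0,0,0.05],[0,0,0.28]],[[0,0,0.05],[0,0,0.42]],[[0,0,0.05],[0,0,0.56]],[[0,0,0.05],[0,0,0.7]]]' && python3 -c "
from h import *
o=ctrl.get_obs();print(o['tool_pos'],o['contact_force'],o['wrist_torque'],o['q'][5])"
```

```text
t: 12.88
tool_pos: [0.4953, 0.2561, 0.1226]
tool_rot: [-3.131, -0.244, -0.008]
contact_force: [-1.8, -2.2, 13.1]
opening: 0.0121
grip_force: 114.6
[0.49534428 0.25607691 0.122559  ] [-1.83095261 -2.2077932  13.06554593] [-0.28715472  0.42616109  0.35718916] 1.7596386929234495
```

```bash
python3 -m handwheel '[[[0,0,0.05],[0,0,0.15]],[[0,0,0.05],[0,0,0.3]],[[0,0,0.05],[0,0,0.45]],[[0,0,0.05],[0,0,0.57]],[[0,0,0.05],[0,0,0.57]]]' && python3 -m handwheel '[[[0,0,0.05],[0,0,0]],[[0,0,0.05],[0,0,0]],[[0,0,0.05],[0,0,0]]]'
python3 - <<'E'
from h import *
o=ctrl.get_obs();print(o['tool_pos'],o['contact_force'],o['wrist_torque'],o['q'])
x=Rn.from_rotvec(o['tool_rot']).as_matrix()[:,0];print("deg clockwise of +y",np.degrees(np.arctan2(x[0],x[1])),"target 113.6")
ims=[]
for n in ["scene","side"]:
    im=ctrl.get_image(n); x,y=proj(n,np.r_[.4926,.2568,.11]).astype(int)
    ims.append(cv2.resize(im[y-60:y+60,x-40:x+40],(400,600),interpolation=cv2.INTER_CUBIC))
cv2.imwrite("pics/end.png",np.hstack(ims))
E
```

```text
t: 13.5
tool_pos: [0.4954, 0.2567, 0.1225]
tool_rot: [-3.072, 0.641, -0.007]
contact_force: [-2.6, 0.6, 14.8]
opening: 0.0118
grip_force: 114.8
t: 13.88
tool_pos: [0.4954, 0.2567, 0.1225]
tool_rot: [-3.072, 0.641, -0.007]
contact_force: [-4.0, 0.9, 16.9]
opening: 0.0121
grip_force: 115.2
[0.49537219 0.25669446 0.12252271] [-3.97928022  0.85278215 16.87855362] [-0.16305435  0.86222564 -0.10082749] [ 3.44329446e-01 -1.75846465e-02  1.87158795e+00  7.70463889e-04
  1.28193054e+00  2.32619831e+00]
deg clockwise of +y 113.5656341098954 target 113.6
```

View pics/end.png

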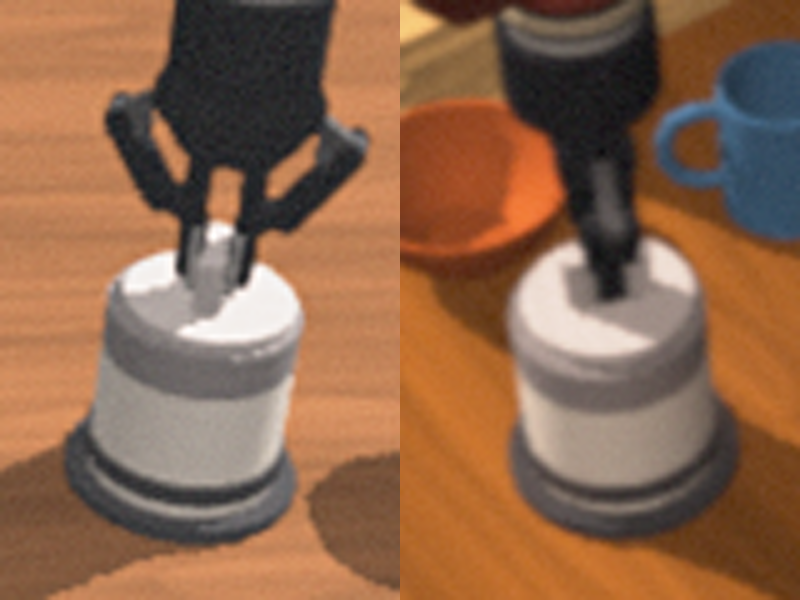

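Both crops show the flange flush and centred on the collar, at about (212,295) in the scene view and (608,300) in the side view. The bar has turned a quarter from the slots and is still gripped. I'm handing in.

```bash
python3 -c "
from station import ctrl
print(ctrl.finish_job())"
```

```text
the job is handed in; nothing more can be done
None
```

I handed the job in at about 14 s with the top lid flush on the jar's rim, turned a quarter clockwise, gripped at 115 N and pressed down with about 19 N; the hand-in returned no verdict.

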